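# Hang the splash guard on the bottle roller and start it

## Task

The splash guard of the bottle roller is hanging on the drying stand: hang it back over the rail at the front of the roller, both hooks over the rail, clear panel on the outside and roughly in the middle, setting it down rather than dropping it. Only once the guard is on and you have let go of it, start the roller: twist the black wing handle of the start switch clockwise to its stop, hold it there for about a second, then let go so that it springs fully back home. Leave the bottle on the rollers and the other bottles and tube on the bench where they are.

Things in the scene. Friction and masses are not known exactly. Their poses are not given: they have to be found in the camera images.
- roller: Bottle roller, fixed: white chassis 260 (x) x 360 (y) x 90 mm high; origin at its underside, x -130 to 130, y -175 to 185; front faces its -x. Two black rollers along y carry a bottle (top 211 mm up). At the +y end a control pod (y 71 to 185, 135 mm high) bears the start switch in front and a small round speed dial behind (not needed). Roller and stand may swap left and right.
- rail_mid (a point): Middle of the roller's front rail, on the bar's axis, 165 mm above the bench: a level steel bar 16 mm thick along y, 230 mm between its end posts, 8 mm behind the plane of the chassis front (at x -122, y -45 of the roller). Axes as the roller's: -x is the outside. The chassis top lies 75 mm below; the bottle's surface is 87 mm behind.
- stand: Drying stand, fixed: dark base plate 150 (x) x 250 (y) x 12 mm, origin at the centre of its underside; two posts 230 mm apart along y bear two steel bars 16 mm thick along y, 165 and 75 mm up, both at x 0. The guard starts hung over the upper bar, panel on the stand's -x side.
- guard: Splash guard, loose, about 0.35 kg: aluminium frame 200 (y) x 8 (x) x 120 mm with a clear panel, 5 mm above to 115 mm below the origin, and two hooks behind it (+x). -x is the outside, z up. Origin midway between the hooks, at the underside of their tops, mid-gap. Seated, it is 8 mm above the rail's axis and 0 to 3 mm behind it; the panel's foot then lies against the chassis front.
- guard_hook (a point): Top of the guard's hooked gap (same point as the guard's origin). The hooks, 20 mm wide at y -70 and +70, leave a gap of 22 mm between the panel's back (x -11) and their back legs (x +11). The legs run straight to 17 mm below this point, then flare to +x, ending 30 mm below and 25 mm behind it.
- guard_grip (a point): Centre of the guard's grab bar: a flat-sided black bar 90 mm long (y), 14 mm thick (x), 24 mm high, 48 mm above and 13 mm in front (-x) of the guard's origin. Pinch it from above across its thickness; 31 mm of free height lies between it and the frame. Axes as the guard's.
- guard_foot (a point): Middle of the lower edge of the guard's panel, 115 mm below and 15 mm in front of the guard's origin.
- switch_grip (a point): On the start switch's upright turning axis, 168 mm above the bench, at the height to grip. Black wing handle 70 mm long (this point's x), 16 mm wide (y), from 21 mm below to 13 mm above this point, on a collar 52 mm across and 8 mm high on the pod (x -40, y 128 of the roller). At home the wing lies along the roller's x. The point turns with it.
- start_switch (a joint): Angle of the start switch: 0 = home, 1.05 rad = its stop, growing clockwise as seen from above. Spring return: 0.11 N m at home rising to 0.26 N m at the stop; let go, it snaps back to 0.
- big_bottle: Loose amber 1 litre bottle, 90 mm thick and 190 mm long, lying along y on the rollers, about 1.2 kg; origin on its axis at mid-length. Leave alone.
- dropper_a: Loose amber dropper bottle, 34 mm across, 110 mm tall, standing on the bench in front of the roller's pod; origin at the centre of its underside. Leave alone.
- dropper_b: Another dropper bottle of the same kind, on the robot's side of the stand. Leave alone.
- card_tube: Loose cardboard tube with black lid, 55 mm across, 133 mm tall, standing on the bench beside the stand; origin at the centre of its underside. Leave alone.

How it is judged (in metres and radians):
On the way, in this order (a step that is already met when the one before it is completed fails the run):
1. The guard hangs on the roller's front rail, panel outside, and has been let go (x of guard in the frame of rail_mid between -0.006 and 0.01 m and y of guard in the frame of rail_mid between -0.03 and 0.03 m and z of guard in the frame of rail_mid between 0.003 and 0.013 m and angle between guard's own z axis and vertical below 0.12 rad and x of guard_foot in the frame of rail_mid below -0.002 m and contact force between the fingers and guard below 0.1 N and linear speed of guard below 0.02 m/s), for 0.2 s.
2. The start switch is held at its clockwise stop for about a second, guard in place (value of joint start_switch above 0.95 rad and x of guard in the frame of rail_mid between -0.006 and 0.01 m and y of guard in the frame of rail_mid between -0.03 and 0.03 m and z of guard in the frame of rail_mid between 0.003 and 0.013 m and angle between guard's own z axis and vertical below 0.12 rad and x of guard_foot in the frame of rail_mid below -0.002 m), for 0.7 s.
At the end, for the whole second after the job is handed in: Guard hanging at rest, let go, on the roller's front rail (origin 3 to 13 mm above the rail axis, 6 mm before to 10 mm behind it, within 30 mm of its middle, upright within 0.12 rad, panel outside); start switch back within 0.08 rad of home and untouched; bottles and tube left alone (all of step 1 and value of joint start_switch below 0.08 rad and contact force between the fingers and roller below 0.1 N).
It fails at once if the start switch is turned (over 0.3 rad) while the guard is not on the rail or still held (value of joint start_switch above 0.3 rad and (not (x of guard in the frame of rail_mid between -0.006 and 0.01 m and y of guard in the frame of rail_mid between -0.03 and 0.03 m and z of guard in the frame of rail_mid between 0.003 and 0.013 m and angle between guard's own z axis and vertical below 0.12 rad and x of guard_foot in the frame of rail_mid below -0.002 m) or not (contact force between the fingers and guard below 0.1 N))).
It fails at once if the guard is dropped (falls faster than 0.6 m/s with no finger on it) (linear speed of guard above 0.6 m/s and contact force between the fingers and guard below 0.1 N).
It fails at once if the bottle on the rollers is moved over 20 mm, or another bottle or the tube over 30 mm (distance of big_bottle from where it was at the start of the episode above 0.02 m or distance of any of dropper_a, dropper_b, card_tube from where it was at the start of the episode above 0.03 m).
It also fails if it takes over 64 s, if anything falls off the work surface, if the arm or the gripper's body presses on something with over 40 N, if the wrist force passes 120 N, or if a joint passes its speed limit or range.

## Robot

A 6-joint arm with a two-finger parallel gripper is mounted at the origin on the work surface. World frame = base frame: x ahead of the robot, y to its left, z up, the work surface at z = 0. Lengths are in m, angles in degrees, forces in N, time in s.
With the tool pointing down it reaches from about 0.4 to 0.825 m from the base axis. Payload 7 kg.
Tool frame: the origin (TCP) lies on the centre line of the jaws, within the pads' length; the fingertips stand 22 mm ahead of it and the grasp point (between the pads) lies 3 mm ahead of it (ctrl.finger_overhang is the distance from the TCP to the fingertips, in m); z points along the fingers, y is the line along which they close (so a half turn about z gives the same grasp; the last joint's range is limited). The gripper opens to 88 mm and grips with 3 to 60 N. Pads are 19 mm wide; open, the fingers measure 130 mm over their backs; the gripper's body (78 mm by 193 mm) begins 47 mm behind the grasp point.
Start: joints at [90.189, 20.546, 0.682, 0, -70.136, -16.507], TCP at [0.19, 0.648, 0.249] pointing down, gripper open.
Joint ranges: [-176.03, 176.03], [-82.01, 121.73], [-58.28, 71.71], [-173.87, 95.51], [-174.79, -0.11], [-173.66, 173.66]. Speed limits (degrees/s): [136.94, 136.94, 172.46, 180, 180, 180].

## Interface

Orientations are given as [roll, pitch, yaw] about the fixed x, y, z axes, in that order (R = Rz(yaw) Ry(pitch) Rx(roll)).
In Python, from plant import ctrl gives the robot as it stands. The module is installed in compiled form; this text tells all that it offers.
- The arm moves only by the shell command python3 -m creep 'ROWS'. ROWS is JSON, a list of rows, each an object with "grip": the closure, from 0 (fully open) to 1 (shut); "delta_pos": the shift along the tool's x, y, z scaled (see below), a list of three; "rotation": the turn, a rotation vector about the tool's x, y, z scaled (see below), a list of three. A call has 1 to 5 rows; each row is the pose to reach, as a shift and turn from the pose commanded when the call began, along the tool's axes at that moment; what a row does not reach only later rows make up. The controller multiplies each number of a shift by 10 cm and each number of a turn by pi/2 rad. A row lasts 1/10 s, in which the tool goes at most 50 mm and 8.59 degrees, less where a joint would pass 70% of its speed; a pose out of reach is approached as far as the arm can. A call with a number of a shift or a turn outside -1 to 1 is refused whole. A call with a gripper value outside its range is refused whole. The fingers move at their own pace and stop on an object; the grip force is fixed at half the most. Time passes only in rows, so rows that repeat a pose let the fingers close. It gives the time, the measured TCP pose, the force, the opening and the grip force at its end, in the units of the state.
- ctrl.get_obs(): the state, without advancing time (a new reading comes with each control period).
- ctrl.snapshot(name): name is "scene" or "top" or "wrist"; returns a dict with "color" (420x560x3 uint8, red, green, blue), "intrinsics" (3x3 intrinsics, pixels), "R" (3x3) and "t" (3): a world point X has camera coordinates R X + t. Camera axes: x right, y down, z forward; pixel columns grow to the right and rows downward; lengths in m; the calibration is good to about 2 mm. A picture is of the moment at which its call begins. There is no depth.
- ctrl.close_job(): hands the job in; it is judged then, once.
The state is a dict: "clock": time; "joint_pos": joint angles; "qvel": joint speeds; "tau": joint torques, N m; "tool_pos": TCP position; "orientation": TCP orientation; "force": force on the tool from outside, world axes, zero at the start; "moment": the same for the moment, N m; "opening": finger opening in m; "gripper_force": force on a finger pad.
Only numpy, scipy, OpenCV 4.12 (cv2) and the standard library are available. Lean on these libraries where they do the work, as an engineer would, in place of code of your own. Each camera call takes 0.05 s, during which the arm holds its last target. There are 200 camera calls.

## Working session

There is one attempt and no reset: what is moved stays moved. The work goes in short steps, Python scripts to look and compute and a shell command to move; the robot and the scene stay as the last step left them, time stands still between calls to the robot, and variables do not carry over. Pictures are saved under pics/ and viewed, at most 10 in all, crops included, and the job is handed in when it is done.

```bash
mkdir -p pics
python3 - <<'E'
from plant import ctrl
import cv2,pickle
o=ctrl.get_obs();print(o)
for n in("scene","top"):
    s=ctrl.snapshot(n);cv2.imwrite(f"pics/{n}0.png",s["color"][:,:,::-1]);pickle.dump(s,open(n+".pkl","wb"))
    print(n,s["intrinsics"],s["R"],s["t"])
E
```

```text
{'clock': 0.0, 'joint_pos': array([ 9.01896702e+01,  2.05898842e+01,  6.34251693e-01, -2.05751034e-02,
       -7.01371077e+01, -1.65082009e+01]), 'qvel': array([-0.05537332, -0.01936907,  0.09671536,  0.09578996,  0.00791777,
        0.01104046]), 'tau': array([-2.37888671e-03, -5.82723463e+01,  2.93076038e+01,  6.99756458e+00,
        7.07656582e-03, -1.57113959e-04]), 'tool_pos': array([0.18953777, 0.64736385, 0.24764238]), 'orientation': array([ 1.79905586e+02, -7.81019924e-03, -1.63255308e+01]), 'force': array([ 0.11241159, -0.87948028,  0.21067767]), 'moment': array([0.01807832, 0.04305946, 0.00205865]), 'gripper_force': 0.0, 'opening': 0.08784202200955185}
scene [[464.35810434   0.         277.77597516]
 [  0.         464.35810434 209.32105008]
 [  0.           0.           1.        ]] [[ 0.92953123  0.36862449 -0.00936382]
 [ 0.32121901 -0.82194052 -0.47035319]
 [-0.18108021  0.43420015 -0.88242858]] [-0.5222893  -0.11017499  1.22488578]
top [[407.28175811   0.         286.27162605]
 [  0.         407.28175811 211.12337845]
 [  0.           0.           1.        ]] [[ 0.00335007 -0.99988306  0.01492107]
 [-0.9891756  -0.00550238 -0.1466334 ]
 [ 0.14669835 -0.01426833 -0.98907836]] [-0.02032989  0.58110885  0.95032951]
```

View pics/top0.png

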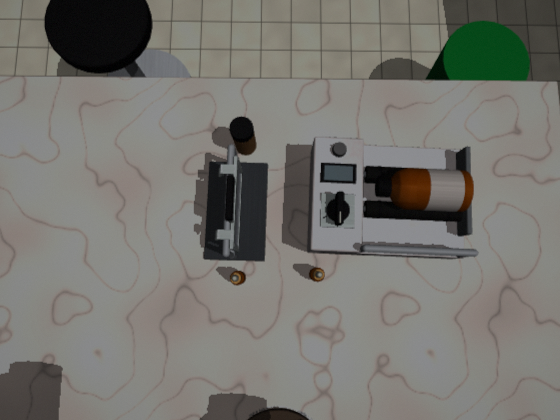

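View pics/scene0.png

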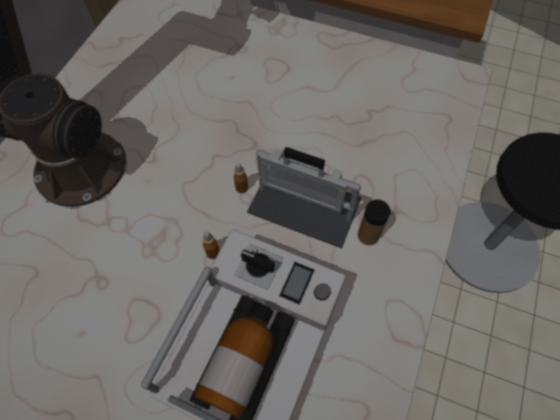

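Run:
```python
import cv2,pickle,numpy as np
for n in("scene","top"):
    s=pickle.load(open(n+".pkl","rb"));print(n,-s["R"].T@s["t"])
a=cv2.imread("pics/scene0.png")[135:255,225:385];b=cv2.imread("pics/top0.png")[110:290,195:355]
a=cv2.convertScaleAbs(a,alpha=1.5,beta=15);b=cv2.convertScaleAbs(b,alpha=1.5,beta=15)
cv2.imwrite("pics/s1.png",cv2.resize(a,None,fx=5,fy=5,interpolation=cv2.INTER_CUBIC))
b=cv2.imread("pics/top0.png")[120:300,190:490];b=cv2.convertScaleAbs(b,alpha=1.5,beta=15)
cv2.imwrite("pics/t1.png",cv2.resize(b,None,fx=8/3,fy=8/3,interpolation=cv2.INTER_CUBIC))
```

```text
scene [ 0.74267709 -0.42987425  1.02416244]
top [ 0.43547503 -0.00357042  1.02546366]
```

View pics/s1.png

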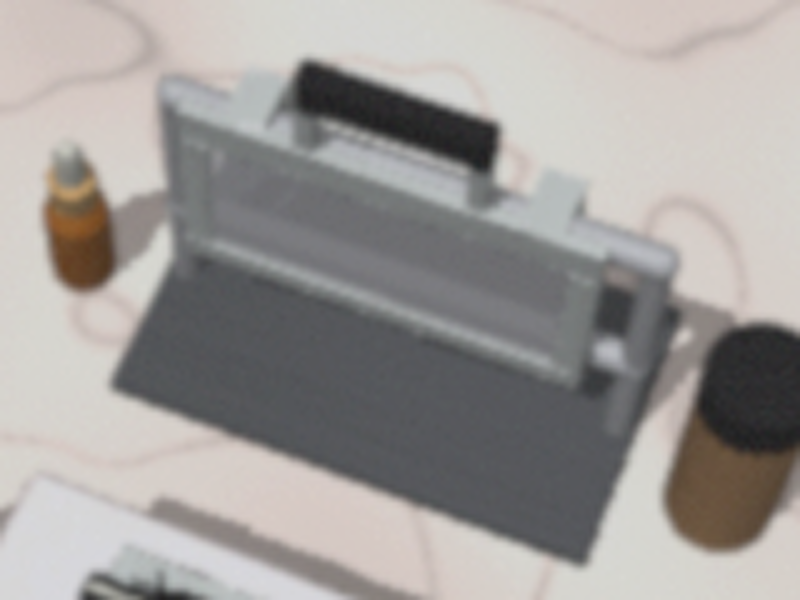

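View pics/t1.png

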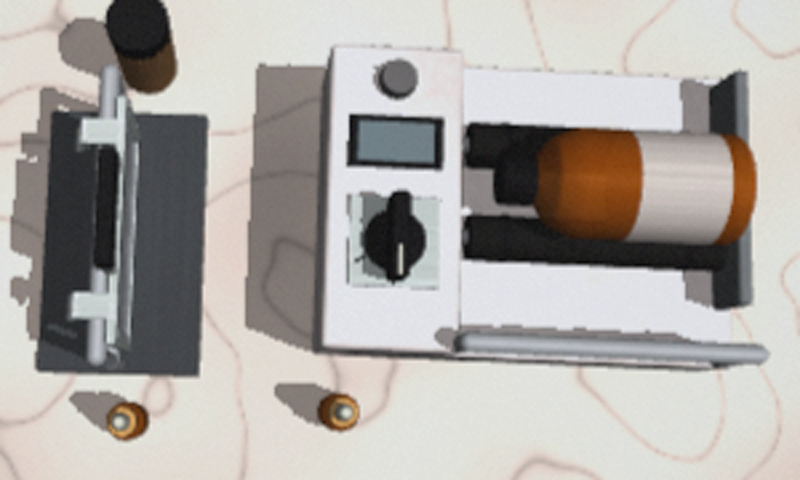

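```bash
cat > h.py <<'E'
import pickle,numpy as np
from scipy.optimize import least_squares
S={n:pickle.load(open(n+".pkl","rb")) for n in("scene","top")}
def T(c,r):return "top",190+c*3/8,120+r*3/8
def C(c,r):return "scene",225+c/5,135+r/5
def P(u,v):return "scene",u,v
def proj(n,X):
    s=S[n];p=s["intrinsics"]@(s["R"]@X+s["t"]);return p[:2]/p[2]
def fit(obs,x0):
    def w(p,q):
        c,s=np.cos(p[2]),np.sin(p[2]);return np.array([p[0]+c*q[0]-s*q[1],p[1]+s*q[0]+c*q[1],q[2]])
    def f(p):return np.concatenate([proj(o[0],w(p,q))-o[1:] for q,o in obs])
    r=least_squares(f,x0,loss="soft_l1");print(r.x[:2].round(4),np.degrees(r.x[2]).round(2));print(f(r.x).reshape(-1,2).round(1).tolist());return r.x,lambda q:w(r.x,q)
E
python3 - <<'E'
from h import *
print("roller")
p,w=fit([((.13,.185,.135),T(332,46)),((.13,.071,.135),T(463,52)),((-.13,.071,.135),T(462,352)),((-.13,.185,.135),T(321,350)),
((-.04,.128,.181),T(399,236)),((-.13,.185,.135),P(230,234)),((.13,.185,.135),P(349,271)),((-.122,-.045,.173),T(612,346))],[.6,-.2,0])
for n,q in(("rail",(-.122,-.045,.165)),("switch",(-.04,.128,.168)),("r+",(-.122,.07,.173)),("r-",(-.122,-.16,.173))):
    print(n,w(q).round(4),[proj(m,w(q)).round(1) for m in S])
print("stand")
p,w=fit([((.075,-.125,.012),T(52,113)),((-.075,-.125,.012),T(207,116)),((-.075,.125,.012),T(200,375)),((.075,.125,.012),T(37,372)),
((-.075,.125,.012),C(112,384)),((-.075,-.125,.012),C(585,565))],[.6,.15,1.57])
print("guard (origin)")
p,w=fit([((-.013,-.045,.233),T(107,147)),((-.013,.045,.233),T(105,270)),((-.013,.045,.233),C(305,63)),((-.013,-.045,.233),C(497,125)),
((-.015,-.1,.058),C(580,385)),((-.015,.1,.058),C(190,240))],[.6,.15,1.57])
print(w((-.013,0,.221)))
E
```

```text
roller
[ 0.6045 -0.2581] -1.7
[[-1.3, -0.9], [-0.5, -1.4], [-0.7, 0.7], [0.0, -0.3], [0.5, -0.7], [-0.5, -7.1], [-4.0, 1.3], [1.8, 0.2]]
rail [ 0.4813 -0.2994  0.165 ] [array([177.1, 324. ]), array([420.1, 250.1])]
switch [ 0.5683 -0.1289  0.168 ] [array([256. , 259.6]), array([339.2, 208.8])]
r+ [ 0.4847 -0.1845  0.173 ] [array([205.2, 268.8]), array([366.7, 248.1])]
r- [ 0.4778 -0.4144  0.173 ] [array([143.8, 383.7]), array([475.9, 251.8])]
stand
[0.5883 0.1064] 89.04
[[-0.3, -1.5], [0.2, -1.3], [0.2, -0.1], [0.4, -0.2], [-2.3, -0.4], [-0.7, -1.1]]
guard (origin)
[0.5832 0.1112] 88.64
[[-0.1, -1.5], [-1.5, -2.8], [-2.4, -0.2], [-0.1, 1.3], [-0.9, -0.7], [-0.7, 0.2]]
[0.58292115 0.09825029 0.221     ]
```

Run:
```python
import cv2
a=cv2.imread("pics/scene0.png")[225:405,130:370];a=cv2.convertScaleAbs(a,alpha=1.4,beta=10)
cv2.imwrite("pics/s2.png",cv2.resize(a,None,fx=10/3,fy=10/3,interpolation=cv2.INTER_CUBIC))
```

```text
(no output)
```

View pics/s2.png

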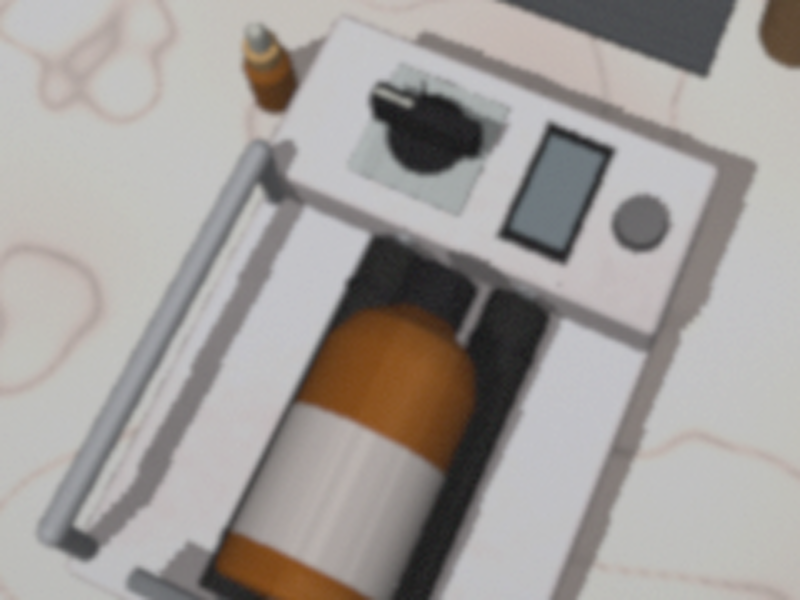

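```bash
cat >> h.py <<'E'
def D(c,r):return "scene",130+c*.3,225+r*.3
E
python3 - <<'E'
from h import *
p,w=fit([((.13,.185,.135),T(332,46)),((.13,.071,.135),T(463,52)),((-.13,.071,.135),T(462,352)),((-.13,.185,.135),T(321,350)),
((-.13,.185,.135),D(342,16)),((.13,.185,.135),D(716,166)),((.13,.071,.135),D(652,337)),((-.13,.071,.135),D(274,178)),
((-.04,.128,.168),T(399,237)),((-.122,-.045,.165),T(612,347)),((-.122,-.045,.165),D(155,340))],[.6,-.2,0])
for n,q in(("rail",(-.122,-.045,.165)),("switch",(-.04,.128,.168))): print(n,w(q).round(4))
# rail & grab bar alone, triangulated
E
```

```text
[ 0.6053 -0.2606] -1.91
[[-0.0, -1.6], [0.8, -1.8], [0.2, 0.2], [1.0, -1.0], [-2.9, -1.8], [0.4, -0.9], [-0.5, -0.3], [-7.5, -3.7], [0.7, -0.7], [1.5, -0.3], [0.4, -1.8]]
rail [ 0.4819 -0.3015  0.165 ]
switch [ 0.5696 -0.1313  0.168 ]
```

```bash
python3 -m creep '[{"grip":0,"delta_pos":[0,0,-0.85],"rotation":[0,0,-0.166]},{"grip":0,"delta_pos":[0,0,-0.85],"rotation":[0,0,-0.166]},{"grip":0,"delta_pos":[0,0,-0.85],"rotation":[0,0,-0.166]}]'
python3 -m creep '[{"grip":0,"delta_pos":[0.677,0.9,0],"rotation":[0,0,0]},{"grip":0,"delta_pos":[0.677,0.9,0],"rotation":[0,0,0]},{"grip":0,"delta_pos":[0.677,0.9,0],"rotation":[0,0,0]},{"grip":0,"delta_pos":[0.677,0.9,0],"rotation":[0,0,0]}]'
```

```text
clock: 0.4
tool_pos: [0.1904, 0.6496, 0.3397]
orientation: [-179.5, -0.1, -1.1]
force: [-0.2, 0.0, 0.7]
opening: 0.0877
gripper_force: 0.0
clock: 0.8
tool_pos: [0.2563, 0.5545, 0.3341]
orientation: [-180.0, -0.0, -1.5]
force: [-0.6, -0.5, 0.8]
opening: 0.0876
gripper_force: 0.0
```

```bash
python3 -m creep '[{"grip":0,"delta_pos":[0.66,0.91,0],"rotation":[0,0,0]},{"grip":0,"delta_pos":[0.66,0.91,0],"rotation":[0,0,0]},{"grip":0,"delta_pos":[0.66,0.91,0],"rotation":[0,0,0]},{"grip":0,"delta_pos":[0.66,0.91,0],"rotation":[0,0,0]}]' | sed -n 2,3p
python3 -m creep '[{"grip":0,"delta_pos":[0.66,0.91,0],"rotation":[0,0,0]},{"grip":0,"delta_pos":[0.66,0.91,0],"rotation":[0,0,0]},{"grip":0,"delta_pos":[0.66,0.91,0],"rotation":[0,0,0]},{"grip":0,"delta_pos":[0.66,0.91,0],"rotation":[0,0,0]}]' | sed -n 2,3p
python3 -m creep '[{"grip":0,"delta_pos":[0.66,0.91,0],"rotation":[0,0,0]},{"grip":0,"delta_pos":[0.66,0.91,0],"rotation":[0,0,0]},{"grip":0,"delta_pos":[0.66,0.91,0],"rotation":[0,0,0]},{"grip":0,"delta_pos":[0.66,0.91,0],"rotation":[0,0,0]}]' | sed -n 2,3p
python3 -m creep '[{"grip":0,"delta_pos":[0.66,0.91,0],"rotation":[0,0,0]},{"grip":0,"delta_pos":[0.66,0.91,0],"rotation":[0,0,0]},{"grip":0,"delta_pos":[0.66,0.91,0],"rotation":[0,0,0]},{"grip":0,"delta_pos":[0.66,0.91,0],"rotation":[0,0,0]}]' | sed -n 2,3p
python3 -m creep '[{"grip":0,"delta_pos":[0.66,0.86,0],"rotation":[0,0,0]},{"grip":0,"delta_pos":[0.66,0.86,0],"rotation":[0,0,0]},{"grip":0,"delta_pos":[0.66,0.86,0],"rotation":[0,0,0]},{"grip":0,"delta_pos":[0.66,0.86,0],"rotation":[0,0,0]}]'
python3 - <<'E'
from plant import ctrl
import cv2,pickle
for n in ("wrist","top"):
    s=ctrl.snapshot(n);pickle.dump(s,open(n+"1.pkl","wb"));cv2.imwrite(f"pics/{n}1.png",cv2.convertScaleAbs(s["color"][:,:,::-1],alpha=1.4,beta=10))
E
```

```text
tool_pos: [0.3196, 0.4629, 0.3337]
orientation: [-180.0, -0.0, -1.5]
tool_pos: [0.3833, 0.3709, 0.3335]
orientation: [-180.0, 0.0, -1.5]
tool_pos: [0.4471, 0.2788, 0.3332]
orientation: [180.0, 0.0, -1.5]
tool_pos: [0.511, 0.1864, 0.333]
orientation: [180.0, 0.0, -1.5]
clock: 2.8
tool_pos: [0.5748, 0.0992, 0.3328]
orientation: [180.0, 0.1, -1.4]
force: [0.4, 0.9, 0.4]
opening: 0.0878
gripper_force: 0.0
```

View pics/wrist1.png

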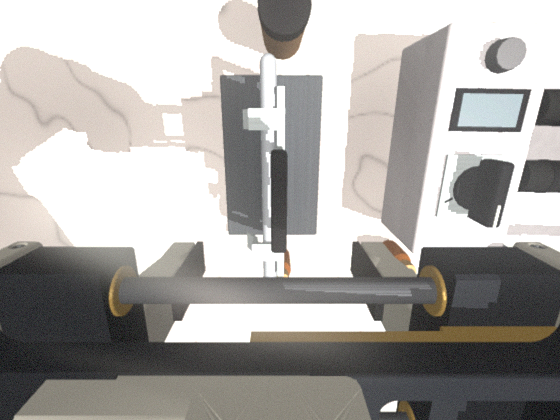

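```bash
cat >> h.py <<'E'
def onz(f,u,v,z):
    s=pickle.load(open(f,"rb"));d=s["R"].T@np.linalg.solve(s["intrinsics"],[u,v,1]);c=-s["R"].T@s["t"];return c+d*(z-c[2])/d[2]
E
python3 - <<'E'
from h import *
for p in((272,150),(287,150),(272,251),(286,251)):print(onz("wrist1.pkl",*p,.233).round(4))
for p in((222,77),(321,77),(229,231),(316,236)):print("plate",onz("wrist1.pkl",*p,.012).round(4))
for p in((438,154),(500,90),(434,27),(528,90)):print(onz("wrist1.pkl",*p,.135).round(4))
E
```

```text
[0.6299 0.1019 0.233 ]
[0.6296 0.0899 0.233 ]
[0.5416 0.1045 0.233 ]
[0.5413 0.0921 0.233 ]
plate [0.7129 0.1752 0.012 ]
plate [0.7095 0.0324 0.012 ]
plate [0.4748 0.1824 0.012 ]
plate [0.4621 0.0361 0.012 ]
[ 0.6108 -0.0845  0.135 ]
[ 0.6771 -0.1415  0.135 ]
[ 0.7382 -0.0632  0.135 ]
[ 0.6764 -0.1714  0.135 ]
```

```bash
python3 -m creep '[{"grip":0,"delta_pos":[0.11,0.02,0.4],"rotation":[0,0,0]},{"grip":0,"delta_pos":[0.11,0.02,0.8],"rotation":[0,0,0]},{"grip":0,"delta_pos":[0.11,0.02,0.8],"rotation":[0,0,0]}]' | sed -n 2,4p
python3 -m creep '[{"grip":0,"delta_pos":[0,0,0.28],"rotation":[0,0,0]},{"grip":0,"delta_pos":[0,0,0.28],"rotation":[0,0,0]},{"grip":0,"delta_pos":[0,0,0.28],"rotation":[0,0,0]}]' | sed -n 2,4p
python3 -m creep '[{"grip":1,"delta_pos":[0,0,0],"rotation":[0,0,0]},{"grip":1,"delta_pos":[0,0,0],"rotation":[0,0,0]},{"grip":1,"delta_pos":[0,0,0],"rotation":[0,0,0]},{"grip":1,"delta_pos":[0,0,0],"rotation":[0,0,0]},{"grip":1,"delta_pos":[0,0,0],"rotation":[0,0,0]}]'
```

```text
tool_pos: [0.5817, 0.0971, 0.2484]
orientation: [179.9, 0.5, -1.3]
force: [-1.1, -0.1, -1.0]
tool_pos: [0.5855, 0.0971, 0.2275]
orientation: [180.0, -0.1, -1.3]
force: [0.4, 0.4, 0.7]
clock: 4.0
tool_pos: [0.5853, 0.096, 0.2258]
orientation: [-180.0, -0.0, -1.4]
force: [0.2, -0.1, -0.2]
opening: 0.0531
gripper_force: 0.0
```

```bash
for i in 1 2; do python3 -m creep '[{"grip":1,"delta_pos":[0,0,0],"rotation":[0,0,0]},{"grip":1,"delta_pos":[0,0,0],"rotation":[0,0,0]},{"grip":1,"delta_pos":[0,0,0],"rotation":[0,0,0]},{"grip":1,"delta_pos":[0,0,0],"rotation":[0,0,0]},{"grip":1,"delta_pos":[0,0,0],"rotation":[0,0,0]}]'; done
```

```text
clock: 4.5
tool_pos: [0.5852, 0.0963, 0.2255]
orientation: [-180.0, -0.0, -1.4]
force: [-0.1, 4.8, 0.4]
opening: 0.0137
gripper_force: 30.0
clock: 5.0
tool_pos: [0.5852, 0.0963, 0.2256]
orientation: [-180.0, -0.0, -1.4]
force: [0.3, 1.7, -0.7]
opening: 0.014
gripper_force: 30.0
```

```bash
python3 -m creep '[{"grip":1,"delta_pos":[0,0,-0.1],"rotation":[0,0,0]},{"grip":1,"delta_pos":[0,0,-0.25],"rotation":[0,0,0]},{"grip":1,"delta_pos":[0,0,-0.45],"rotation":[0,0,0]},{"grip":1,"delta_pos":[0,0,-0.7],"rotation":[0,0,0]},{"grip":1,"delta_pos":[0,0,-0.8],"rotation":[0,0,0]}]'
python3 -m creep '[{"grip":1,"delta_pos":[0,0,-0.3],"rotation":[0,0,0]},{"grip":1,"delta_pos":[0,0,-0.6],"rotation":[0,0,0]},{"grip":1,"delta_pos":[-0.2,0,-0.6],"rotation":[0,0,0]},{"grip":1,"delta_pos":[-0.4,0,-0.6],"rotation":[0,0,0]},{"grip":1,"delta_pos":[-0.6,0,-0.6],"rotation":[0,0,0]}]'
python3 -m creep '[{"grip":1,"delta_pos":[-0.3,0,0],"rotation":[0,0,0.09]},{"grip":1,"delta_pos":[-0.55,0,0],"rotation":[0,0,0.18]},{"grip":1,"delta_pos":[-0.55,0,0],"rotation":[0,0,0.27]},{"grip":1,"delta_pos":[-0.55,0,0],"rotation":[0,0,0.36]},{"grip":1,"delta_pos":[-0.55,0,0],"rotation":[0,0,0.45]}]'
python3 -m creep '[{"grip":1,"delta_pos":[0,0,0],"rotation":[0,0,0.09]},{"grip":1,"delta_pos":[0,0,0],"rotation":[0,0,0.18]},{"grip":1,"delta_pos":[0,0,0],"rotation":[0,0,0.27]},{"grip":1,"delta_pos":[0,0,0],"rotation":[0,0,0.36]},{"grip":1,"delta_pos":[0,0,0],"rotation":[0,0,0.45]}]'
python3 -m creep '[{"grip":1,"delta_pos":[0,0,0],"rotation":[0,0,0.09]},{"grip":1,"delta_pos":[0,0,0],"rotation":[0,0,0.104]},{"grip":1,"delta_pos":[0,0,0],"rotation":[0,0,0.104]},{"grip":1,"delta_pos":[0,0,0],"rotation":[0,0,0.104]}]'
```

```text
clock: 5.5
tool_pos: [0.5858, 0.0959, 0.3082]
orientation: [-180.0, -0.1, -1.4]
force: [1.2, -0.1, -3.5]
opening: 0.014
gripper_force: 30.0
clock: 6.0
tool_pos: [0.5241, 0.0972, 0.3648]
orientation: [180.0, 0.1, -1.4]
force: [0.3, -0.1, -3.8]
opening: 0.0139
gripper_force: 30.0
clock: 6.5
tool_pos: [0.4695, 0.0986, 0.3653]
orientation: [180.0, 0.0, -42.2]
force: [0.4, -0.4, -4.2]
opening: 0.0139
gripper_force: 30.0
clock: 7.0
tool_pos: [0.4697, 0.0986, 0.365]
orientation: [179.9, -0.0, -82.7]
force: [0.6, -0.0, -3.0]
opening: 0.0136
gripper_force: 30.0
clock: 7.4
tool_pos: [0.4701, 0.0988, 0.3654]
orientation: [180.0, -0.0, -91.6]
force: [-0.6, -0.1, -3.9]
opening: 0.014
gripper_force: 30.0
```

```bash
python3 -m creep '[{"grip":1,"delta_pos":[0.4,-0.02,0],"rotation":[0,0,0]},{"grip":1,"delta_pos":[0.8,-0.02,0],"rotation":[0,0,0]},{"grip":1,"delta_pos":[1.0,-0.02,0],"rotation":[0,0,0]}]' |sed -n 2,4p
python3 -m creep '[{"grip":1,"delta_pos":[0.4,-0.02,0],"rotation":[0,0,0]},{"grip":1,"delta_pos":[0.8,-0.02,0],"rotation":[0,0,0]},{"grip":1,"delta_pos":[1.0,-0.02,0],"rotation":[0,0,0]}]'|sed -n 2,4p
python3 -m creep '[{"grip":1,"delta_pos":[0.4,-0.02,0],"rotation":[0,0,0]},{"grip":1,"delta_pos":[0.8,-0.02,0],"rotation":[0,0,0]},{"grip":1,"delta_pos":[1.0,-0.02,0],"rotation":[0,0,0]}]'|sed -n 2,4p
python3 -m creep '[{"grip":1,"delta_pos":[0.4,-0.02,0],"rotation":[0,0,0]},{"grip":1,"delta_pos":[0.8,-0.02,0],"rotation":[0,0,0]},{"grip":1,"delta_pos":[1.0,-0.02,0],"rotation":[0,0,0]},{"grip":1,"delta_pos":[1.0,-0.02,0],"rotation":[0,0,0]}]'
python3 - <<'E'
from plant import ctrl
import cv2,pickle,numpy as np
I=[]
for n in ("wrist","scene"):
    s=ctrl.snapshot(n);pickle.dump(s,open(n+"2.pkl","wb"));I.append(s["color"][:,:,::-1])
s=cv2.resize(cv2.convertScaleAbs(I[1][200:420,60:380],alpha=1.3,beta=10),None,fx=2.5,fy=2.5,interpolation=cv2.INTER_CUBIC)
cv2.imwrite("pics/s3.png",s);cv2.imwrite("pics/w3.png",I[0])
E
```

```text
tool_pos: [0.4687, -0.0032, 0.3657]
orientation: [180.0, -0.0, -91.6]
force: [0.3, -0.0, -3.1]
tool_pos: [0.4677, -0.1035, 0.3656]
orientation: [180.0, -0.0, -91.7]
force: [0.8, -0.4, -3.8]
tool_pos: [0.4667, -0.2036, 0.3654]
orientation: [180.0, -0.0, -91.7]
force: [0.1, -0.6, -3.7]
clock: 8.7
tool_pos: [0.4657, -0.3036, 0.3647]
orientation: [179.9, -0.0, -91.8]
force: [-0.1, 0.3, -3.2]
opening: 0.0138
gripper_force: 30.0
```

View pics/s3.png

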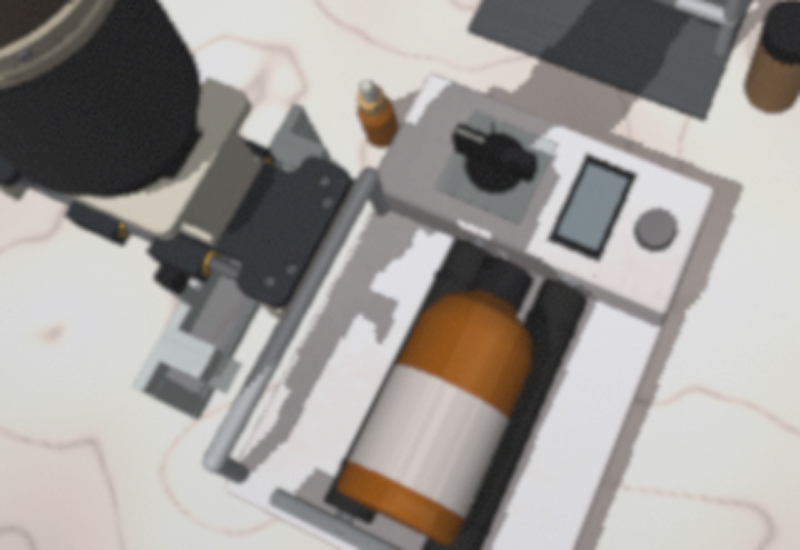

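View pics/w3.png

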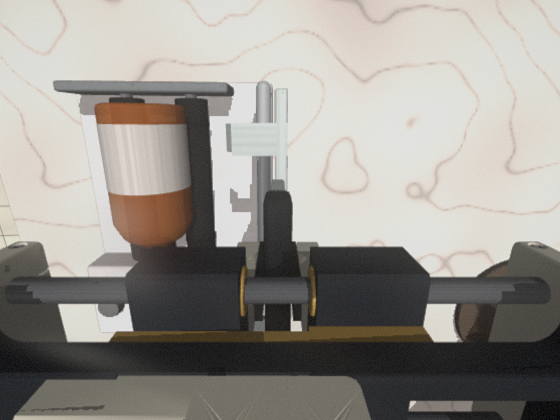

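Run:
```python
from h import *
import cv2
s=pickle.load(open("wrist2.pkl","rb"));g=s["color"].mean(2).astype(int)
for r in(92,105,115,165,175,185):print(r,g[r,248:300].tolist())
def ex(c,r,z):return onz("wrist2.pkl",c,r,z).round(4)
for c in(275,287):print("frame",ex(c,105,.317))
for c in(257.5,270.5):print("rail",ex(c,105,.165))
a=cv2.resize(s["color"][70:260,210:330,::-1],None,fx=3.15,fy=3.15,interpolation=cv2.INTER_CUBIC);cv2.imwrite("pics/w4.png",a)
```

```text
92 [225, 224, 224, 224, 225, 223, 226, 220, 146, 137, 155, 169, 181, 188, 196, 198, 192, 182, 173, 165, 156, 141, 132, 152, 139, 219, 186, 168, 193, 208, 210, 214, 218, 212, 180, 215, 219, 210, 189, 178, 223, 224, 222, 222, 224, 223, 222, 224, 222, 223, 222, 222]
105 [225, 223, 225, 224, 223, 223, 224, 216, 141, 139, 150, 166, 180, 190, 195, 191, 191, 183, 172, 166, 158, 140, 133, 161, 141, 218, 187, 171, 194, 207, 208, 211, 213, 217, 218, 215, 215, 215, 185, 170, 224, 227, 224, 222, 221, 224, 224, 223, 224, 223, 223, 222]
115 [225, 224, 225, 225, 225, 217, 156, 144, 125, 136, 155, 166, 181, 187, 193, 196, 188, 185, 176, 164, 154, 139, 131, 154, 141, 218, 190, 170, 192, 207, 207, 215, 213, 215, 216, 214, 216, 214, 185, 180, 222, 224, 224, 224, 223, 223, 222, 224, 222, 223, 221, 222]
165 [225, 224, 225, 216, 154, 147, 150, 151, 143, 101, 110, 115, 120, 129, 133, 126, 121, 114, 113, 105, 101, 101, 120, 151, 159, 223, 219, 167, 188, 207, 206, 209, 212, 215, 212, 213, 215, 202, 179, 172, 222, 224, 223, 224, 222, 225, 224, 222, 223, 223, 224, 224]
175 [224, 224, 226, 216, 152, 147, 147, 149, 144, 105, 104, 115, 124, 130, 135, 125, 122, 117, 111, 107, 99, 101, 121, 146, 160, 224, 219, 167, 190, 203, 203, 207, 212, 212, 212, 210, 213, 203, 184, 195, 222, 225, 224, 225, 223, 224, 223, 225, 223, 223, 223, 222]
185 [227, 216, 151, 147, 150, 151, 152, 150, 142, 112, 108, 113, 117, 130, 131, 128, 119, 118, 110, 107, 104, 98, 105, 106, 113, 115, 119, 116, 115, 118, 115, 117, 116, 118, 116, 118, 151, 196, 178, 191, 224, 226, 223, 224, 222, 224, 221, 223, 223, 221, 224, 222]
frame [ 0.465  -0.3899  0.317 ]
frame [ 0.4578 -0.3897  0.317 ]
rail [ 0.4848 -0.3971  0.165 ]
rail [ 0.4706 -0.3967  0.165 ]
```

View pics/w4.png

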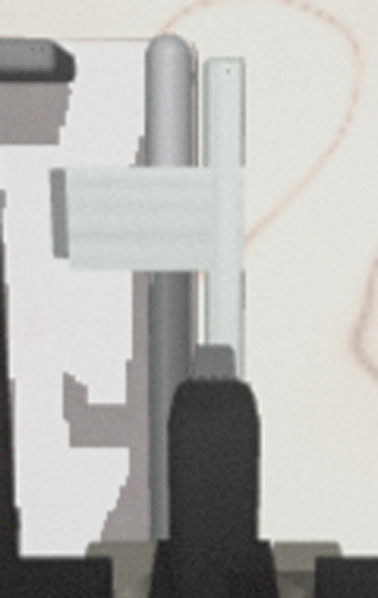

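```bash
python3 -m creep '[{"grip":1,"delta_pos":[-0.03,-0.028,0.2],"rotation":[0,0,0]},{"grip":1,"delta_pos":[-0.03,-0.028,0.5],"rotation":[0,0,0]},{"grip":1,"delta_pos":[-0.03,-0.028,0.8],"rotation":[0,0,0]},{"grip":1,"delta_pos":[-0.03,-0.028,0.9],"rotation":[0,0,0]},{"grip":1,"delta_pos":[-0.03,-0.028,0.9],"rotation":[0,0,0]}]'
python3 - <<'E'
from plant import ctrl
import pickle
s=ctrl.snapshot("wrist");pickle.dump(s,open("wrist2.pkl","wb"));g=s["color"].mean(2).astype(int)
from h import *
print(ctrl.get_obs()["tool_pos"])
for r in(85,95,105,165,175):print(r,g[r,240:300].tolist())
for c,z in((263,.165),(281,.227)):print(onz("wrist2.pkl",c,100,z),onz("wrist2.pkl",c+1,100,z))
E
```

```text
clock: 9.3
tool_pos: [0.4685, -0.2974, 0.2747]
orientation: [179.9, 0.0, -91.6]
force: [0.7, 0.1, -4.6]
opening: 0.0137
gripper_force: 30.0
[ 0.46934141 -0.29797998  0.2762763 ]
85 [231, 230, 232, 232, 231, 231, 231, 232, 232, 234, 227, 159, 133, 147, 163, 173, 180, 187, 197, 199, 207, 207, 204, 199, 195, 184, 180, 174, 168, 156, 137, 136, 168, 137, 205, 232, 231, 229, 231, 230, 230, 229, 230, 230, 230, 230, 229, 228, 229, 228, 231, 229, 230, 230, 230, 230, 230, 229, 230, 230]
95 [231, 231, 231, 232, 231, 232, 231, 233, 232, 232, 231, 194, 133, 144, 159, 173, 179, 185, 197, 199, 205, 210, 202, 200, 195, 184, 180, 172, 169, 155, 141, 135, 159, 134, 191, 181, 202, 217, 219, 221, 223, 226, 223, 224, 224, 223, 199, 188, 231, 232, 230, 230, 231, 230, 230, 230, 231, 231, 230, 229]
105 [230, 233, 231, 231, 232, 232, 232, 232, 232, 228, 181, 142, 128, 145, 159, 168, 181, 187, 196, 201, 202, 207, 200, 200, 192, 189, 179, 170, 166, 152, 136, 133, 152, 134, 191, 182, 202, 214, 217, 221, 223, 225, 226, 224, 224, 223, 195, 180, 231, 231, 230, 230, 230, 231, 230, 230, 230, 231, 230, 230]
165 [233, 231, 232, 232, 234, 234, 227, 164, 154, 158, 157, 152, 134, 111, 112, 116, 125, 130, 135, 142, 137, 132, 128, 127, 122, 115, 117, 112, 107, 101, 99, 105, 121, 183, 223, 174, 197, 219, 212, 219, 221, 222, 223, 222, 221, 216, 190, 181, 228, 230, 229, 232, 230, 231, 231, 230, 231, 230, 230, 229]
175 [231, 230, 232, 234, 231, 234, 227, 164, 154, 157, 160, 155, 135, 109, 109, 118, 121, 128, 134, 137, 135, 128, 132, 125, 122, 116, 114, 108, 109, 103, 97, 102, 119, 186, 225, 174, 200, 215, 213, 216, 221, 220, 221, 220, 222, 211, 194, 203, 232, 229, 232, 231, 230, 231, 231, 232, 230, 231, 230, 230]
[ 0.47762458 -0.39038886  0.165     ] [ 0.47683245 -0.39036685  0.165     ]
[ 0.46432276 -0.38643768  0.227     ] [ 0.46373064 -0.38642123  0.227     ]
```

```bash
python3 -m creep '[{"grip":1,"delta_pos":[0,0,0.1],"rotation":[0,0,0]},{"grip":1,"delta_pos":[0,0,0.2],"rotation":[0,0,0]},{"grip":1,"delta_pos":[0,0,0.3],"rotation":[0,0,0]},{"grip":1,"delta_pos":[0,0,0.3],"rotation":[0,0,0]},{"grip":1,"delta_pos":[0,0,0.3],"rotation":[0,0,0]}]'
```

```text
clock: 9.85
tool_pos: [0.4689, -0.2984, 0.2454]
orientation: [180.0, -0.0, -91.7]
force: [0.6, 0.3, -3.6]
opening: 0.0138
gripper_force: 30.0
```

No contact force, so the gap is over the rail.

```bash
python3 -m creep '[{"grip":1,"delta_pos":[0,0,0.06],"rotation":[0,0,0]},{"grip":1,"delta_pos":[0,0,0.11],"rotation":[0,0,0]},{"grip":1,"delta_pos":[0,0,0.15],"rotation":[0,0,0]},{"grip":1,"delta_pos":[0,0,0.18],"rotation":[0,0,0]},{"grip":1,"delta_pos":[0,0,0.18],"rotation":[0,0,0]}]'
python3 -m creep '[{"grip":1,"delta_pos":[0,0,0.01],"rotation":[0,0,0]},{"grip":1,"delta_pos":[0,0,0.02],"rotation":[0,0,0]},{"grip":1,"delta_pos":[0,0,0.03],"rotation":[0,0,0]},{"grip":1,"delta_pos":[0,0,0.03],"rotation":[0,0,0]}]'
```

```text
clock: 10.35
tool_pos: [0.469, -0.2983, 0.2275]
orientation: [180.0, -0.0, -91.7]
force: [0.7, 0.2, -4.3]
opening: 0.0135
gripper_force: 30.0
clock: 10.75
tool_pos: [0.4695, -0.298, 0.2257]
orientation: [-179.9, -0.0, -91.7]
force: [-1.4, 4.6, 3.9]
opening: 0.0135
gripper_force: 30.0
```

```bash
python3 -m creep '[{"grip":0.5,"delta_pos":[0,0,0],"rotation":[0,0,0]},{"grip":0.5,"delta_pos":[0,0,0],"rotation":[0,0,0]},{"grip":0.5,"delta_pos":[0,0,0],"rotation":[0,0,0]},{"grip":0.5,"delta_pos":[0,0,0],"rotation":[0,0,0]},{"grip":0.5,"delta_pos":[0,0,0],"rotation":[0,0,0]}]'
python3 -m creep '[{"grip":0.5,"delta_pos":[0,0,-0.2],"rotation":[0,0,0]},{"grip":0.5,"delta_pos":[0,0,-0.5],"rotation":[0,0,0]},{"grip":0.5,"delta_pos":[0,0,-0.9],"rotation":[0,0,0]},{"grip":0.5,"delta_pos":[0,0,-0.9],"rotation":[0,0,0]},{"grip":0.5,"delta_pos":[0,0,-0.9],"rotation":[0,0,0]}]'
python3 - <<'E'
from plant import ctrl
import cv2,numpy as np,pickle
I=[]
for n in("wrist","scene"):
    s=ctrl.snapshot(n);pickle.dump(s,open(n+"3.pkl","wb"));I.append(s["color"][:,:,::-1])
a=cv2.resize(I[0],(400,300));b=cv2.resize(I[1][210:420,80:360],(400,300))
c=np.hstack([a,b]);cv2.imwrite("pics/c5.png",c);cv2.imwrite("pics/w5.png",I[0])
E
```

```text
clock: 11.25
tool_pos: [0.469, -0.2984, 0.2245]
orientation: [-180.0, -0.0, -91.7]
force: [-0.8, -0.3, 0.8]
opening: 0.0429
gripper_force: 0.0
clock: 11.75
tool_pos: [0.4694, -0.2983, 0.3155]
orientation: [-179.9, -0.0, -91.7]
force: [0.2, 0.5, -0.3]
opening: 0.0441
gripper_force: 0.0
```

View pics/c5.png

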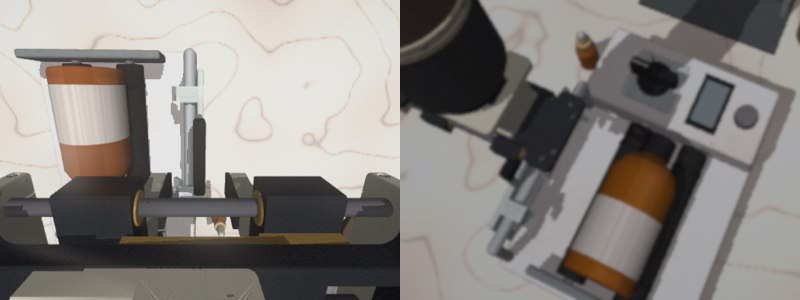

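```bash
python3 -m creep '[{"grip":0.3,"delta_pos":[-0.4,-0.23,0],"rotation":[0,0,0]},{"grip":0.3,"delta_pos":[-0.8,-0.45,0],"rotation":[0,0,0]},{"grip":0.3,"delta_pos":[-0.86,-0.48,0],"rotation":[0,0,0]}]' | sed -n 2,4p
python3 -m creep '[{"grip":0.3,"delta_pos":[-0.4,-0.23,0],"rotation":[0,0,-0.09]},{"grip":0.3,"delta_pos":[-0.8,-0.45,0],"rotation":[0,0,-0.18]},{"grip":0.3,"delta_pos":[-0.86,-0.48,0],"rotation":[0,0,-0.27]},{"grip":0.3,"delta_pos":[-0.86,-0.48,0],"rotation":[0,0,-0.36]},{"grip":0.3,"delta_pos":[-0.86,-0.48,0],"rotation":[0,0,-0.45]}]' | sed -n 2,4p
python3 -m creep '[{"grip":0.3,"delta_pos":[0,0,0],"rotation":[0,0,-0.09]},{"grip":0.3,"delta_pos":[0,0,0],"rotation":[0,0,-0.18]},{"grip":0.3,"delta_pos":[0,0,0],"rotation":[0,0,-0.27]},{"grip":0.3,"delta_pos":[0,0,0],"rotation":[0,0,-0.36]},{"grip":0.3,"delta_pos":[0,0,0],"rotation":[0,0,-0.45]}]' | sed -n 2,4p
python3 -m creep '[{"grip":0.3,"delta_pos":[0,0,0],"rotation":[0,0,-0.09]},{"grip":0.3,"delta_pos":[0,0,0],"rotation":[0,0,-0.1]},{"grip":0.3,"delta_pos":[0,0,0],"rotation":[0,0,-0.1]},{"grip":0.3,"delta_pos":[0,0,0],"rotation":[0,0,-0.1]}]'
python3 - <<'E'
from plant import ctrl
import pickle,numpy as np
s=ctrl.snapshot("wrist");pickle.dump(s,open("wrist4.pkl","wb"))
from h import *
X=[.5696,-.1313,.181];p=s["intrinsics"]@(s["R"]@X+s["t"]);print(p[:2]/p[2])
g=s["color"].mean(2).astype(int)
u,v=(p[:2]/p[2]).astype(int)
for r in range(v-70,min(v+40,420),10):print(r,g[r,u-60:u+61:4].tolist())
E
```

```text
tool_pos: [0.5208, -0.2109, 0.313]
orientation: [179.9, 0.0, -91.6]
force: [0.1, -0.9, -0.4]
tool_pos: [0.5699, -0.1288, 0.3131]
orientation: [179.9, 0.1, -50.8]
force: [-0.1, 0.1, 0.7]
tool_pos: [0.5696, -0.1295, 0.3132]
orientation: [180.0, 0.1, -10.4]
force: [0.1, 0.6, 1.5]
clock: 13.55
tool_pos: [0.57, -0.1293, 0.3141]
orientation: [180.0, 0.0, -1.9]
force: [0.1, 0.7, -0.6]
opening: 0.0616
gripper_force: 0.0
[279.11965392 204.74274964]
134 [141, 139, 169, 170, 174, 168, 162, 162, 166, 155, 229, 231, 228, 229, 228, 228, 227, 227, 226, 228, 163, 227, 228, 227, 227, 238, 237, 236, 132, 162, 163]
144 [145, 144, 165, 167, 170, 171, 172, 171, 167, 167, 237, 236, 236, 238, 237, 237, 237, 235, 238, 237, 237, 238, 237, 235, 237, 238, 237, 235, 160, 162, 160]
154 [140, 146, 160, 168, 168, 169, 169, 173, 168, 170, 197, 196, 239, 238, 238, 237, 238, 237, 238, 237, 237, 238, 238, 239, 236, 236, 236, 233, 237, 237, 166]
164 [139, 138, 155, 169, 168, 170, 145, 142, 137, 141, 140, 139, 139, 66, 55, 49, 67, 220, 219, 220, 218, 218, 222, 218, 237, 238, 237, 233, 165, 55, 60]
174 [141, 146, 152, 16
[... 346 characters left out ...]
 60, 69, 64, 64, 67, 69, 67, 219, 217, 221, 238, 236, 238, 214, 232, 63, 62]
204 [152, 138, 146, 236, 238, 236, 180, 219, 210, 58, 60, 62, 56, 59, 62, 58, 65, 66, 68, 67, 222, 219, 222, 208, 236, 237, 237, 223, 237, 236, 236]
214 [150, 149, 148, 236, 236, 237, 169, 216, 217, 135, 139, 138, 118, 64, 128, 106, 64, 146, 217, 213, 216, 217, 218, 238, 237, 236, 237, 237, 237, 236, 238]
224 [231, 232, 227, 232, 237, 237, 239, 234, 233, 233, 234, 235, 235, 63, 126, 90, 66, 235, 236, 235, 233, 207, 207, 238, 238, 237, 236, 166, 168, 165, 227]
234 [232, 232, 232, 226, 236, 237, 238, 237, 238, 239, 239, 239, 238, 124, 130, 100, 163, 238, 238, 237, 239, 238, 237, 238, 238, 238, 235, 168, 166, 169, 166]
```

Run:
```python
from h import *
s=pickle.load(open("wrist4.pkl","rb"));g=s["color"].mean(2).astype(int)
for r in(164,168,220,224,228):print(r,g[r,262:296].tolist())
for c in(276,280):print(c,g[148:172,c].tolist(),g[225:244,c].tolist())
for p in((270.5,228),(285.5,228),(278,161),(278,236)):print(p,onz("wrist4.pkl",*p,.181).round(4))
```

```text
164 [138, 139, 137, 139, 136, 139, 140, 135, 108, 66, 50, 53, 52, 55, 55, 53, 53, 49, 54, 50, 54, 67, 128, 216, 221, 220, 220, 220, 216, 219, 219, 218, 219, 220]
168 [136, 135, 137, 135, 137, 131, 132, 103, 62, 51, 55, 57, 55, 55, 57, 56, 59, 59, 61, 59, 54, 59, 66, 118, 215, 221, 214, 216, 216, 215, 216, 217, 217, 214]
220 [224, 224, 208, 213, 209, 211, 199, 119, 64, 62, 65, 64, 67, 126, 229, 230, 217, 94, 65, 68, 67, 69, 79, 152, 228, 227, 227, 226, 226, 226, 226, 225, 228, 227]
224 [234, 235, 234, 234, 233, 235, 229, 140, 69, 63, 68, 71, 65, 126, 229, 228, 216, 90, 62, 65, 69, 66, 91, 167, 236, 235, 236, 232, 232, 236, 233, 234, 234, 235]
228 [238, 236, 238, 235, 239, 239, 233, 141, 70, 62, 68, 66, 72, 127, 227, 229, 215, 91, 62, 70, 71, 69, 91, 174, 242, 238, 237, 237, 237, 237, 237, 237, 238, 238]
276 [236, 237, 238, 237, 238, 238, 237, 238, 236, 196, 198, 164, 139, 138, 91, 53, 55, 60, 54, 58, 57, 57, 53, 60] [229, 227, 230, 227, 230, 227, 229, 228, 228, 224, 211, 232, 237, 238, 237, 238, 237, 237, 238]
280 [238, 236, 239, 236, 237, 237, 239, 238, 209, 151, 191, 220, 223, 214, 126, 60, 54, 54, 55, 59, 61, 59, 56, 60] [61, 65, 67, 62, 64, 64, 66, 65, 62, 80, 182, 234, 237, 238, 237, 236, 237, 237, 238]
(270.5, 228) [ 0.546  -0.1221  0.181 ]
(285.5, 228) [ 0.5455 -0.1369  0.181 ]
(278, 161) [ 0.6116 -0.1316  0.181 ]
(278, 236) [ 0.5372 -0.1292  0.181 ]
```

Run:
```python
from h import *
s=pickle.load(open("wrist4.pkl","rb"));print("cam",-s["R"].T@s["t"])
s=pickle.load(open("top.pkl","rb"));g=s["color"].mean(2).astype(int)
print(g[186:232,338:342].T.tolist())
for c,r in((400,192),(397,280)):print(onz("top.pkl",190+c*3/8,120+r*3/8,.181).round(4))
```

```text
cam [ 0.64913242 -0.13190705  0.44983515]
[[144, 142, 141, 141, 139, 104, 9, 9, 11, 8, 7, 8, 8, 7, 10, 10, 7, 8, 8, 10, 11, 11, 11, 13, 11, 10, 10, 8, 15, 17, 18, 18, 18, 18, 18, 20, 16, 6, 0, 58, 110, 129, 142, 141, 142, 141], [142, 142, 141, 142, 127, 77, 9, 10, 10, 13, 11, 10, 11, 11, 11, 11, 11, 10, 12, 12, 14, 11, 10, 9, 9, 35, 56, 57, 63, 68, 68, 67, 66, 69, 68, 68, 54, 12, 2, 74, 122, 123, 142, 142, 143, 141], [142, 142, 143, 142, 129, 78, 9, 10, 11, 11, 10, 10, 11, 10, 9, 9, 10, 10, 9, 9, 10, 10, 10, 11, 12, 67, 115, 115, 116, 116, 115, 116, 118, 116, 117, 116, 92, 19, 11, 78, 123, 124, 142, 142, 143, 142], [141, 141, 142, 142, 128, 76, 6, 11, 10, 8, 12, 12, 12, 11, 13, 11, 9, 11, 9, 7, 11, 12, 12, 10, 8, 19, 29, 32, 31, 30, 32, 31, 32, 31, 31, 31, 23, 14, 49, 100, 128, 133, 142, 142, 142, 142]]
[ 0.6022 -0.1293  0.181 ]
[ 0.532  -0.1258  0.181 ]
```

```bash
python3 -m creep '[{"grip":0.3,"delta_pos":[0,0.01,0.4],"rotation":[0,0,0]},{"grip":0.3,"delta_pos":[0,0.01,0.8],"rotation":[0,0,0]},{"grip":0.3,"delta_pos":[0,0.01,1.0],"rotation":[0,0,0]},{"grip":0.3,"delta_pos":[0,0.01,1.0],"rotation":[0,0,0]}]'
python3 -m creep '[{"grip":0.3,"delta_pos":[0,0,0.1],"rotation":[0,0,0]},{"grip":0.3,"delta_pos":[0,0,0.2],"rotation":[0,0,0]},{"grip":0.3,"delta_pos":[0,0,0.3],"rotation":[0,0,0]},{"grip":0.3,"delta_pos":[0,0,0.37],"rotation":[0,0,0]},{"grip":0.3,"delta_pos":[0,0,0.37],"rotation":[0,0,0]}]'
```

```text
clock: 14.0
tool_pos: [0.5682, -0.1302, 0.2113]
orientation: [180.0, 0.3, -1.8]
force: [-0.2, 0.6, 0.2]
opening: 0.0611
gripper_force: 0.0
clock: 14.5
tool_pos: [0.5696, -0.1302, 0.1765]
orientation: [180.0, 0.1, -1.8]
force: [-0.9, 0.3, 0.0]
opening: 0.0613
gripper_force: 0.0
```

```bash
for i in 1 2; do python3 -m creep '[{"grip":1,"delta_pos":[0,0,0],"rotation":[0,0,0]},{"grip":1,"delta_pos":[0,0,0],"rotation":[0,0,0]},{"grip":1,"delta_pos":[0,0,0],"rotation":[0,0,0]},{"grip":1,"delta_pos":[0,0,0],"rotation":[0,0,0]},{"grip":1,"delta_pos":[0,0,0],"rotation":[0,0,0]}]'; done
```

```text
clock: 15.0
tool_pos: [0.5702, -0.1303, 0.1778]
orientation: [-180.0, -0.0, -1.7]
force: [-0.5, -0.5, -0.6]
opening: 0.0267
gripper_force: 0.0
clock: 15.5
tool_pos: [0.5702, -0.1293, 0.1777]
orientation: [-179.9, -0.0, -1.8]
force: [-1.0, 4.8, 2.1]
opening: 0.0158
gripper_force: 30.0
```

```bash
python3 -m creep '[{"grip":1,"delta_pos":[0,0,0],"rotation":[0,0,0.06]},{"grip":1,"delta_pos":[0,0,0],"rotation":[0,0,0.12]},{"grip":1,"delta_pos":[0,0,0],"rotation":[0,0,0.18]},{"grip":1,"delta_pos":[0,0,0],"rotation":[0,0,0.24]},{"grip":1,"delta_pos":[0,0,0],"rotation":[0,0,0.3]}]'
python3 -c "
from plant import ctrl;print(ctrl.get_obs()['moment'])"
python3 -m creep '[{"grip":1,"delta_pos":[0,0,0],"rotation":[0,0,0.06]},{"grip":1,"delta_pos":[0,0,0],"rotation":[0,0,0.12]},{"grip":1,"delta_pos":[0,0,0],"rotation":[0,0,0.18]},{"grip":1,"delta_pos":[0,0,0],"rotation":[0,0,0.24]},{"grip":1,"delta_pos":[0,0,0],"rotation":[0,0,0.3]}]'
python3 -c "
from plant import ctrl;print(ctrl.get_obs()['moment'])"
```

```text
clock: 16.0
tool_pos: [0.5703, -0.1289, 0.1777]
orientation: [-179.9, 0.0, -28.9]
force: [-0.6, 7.5, 2.4]
opening: 0.0159
gripper_force: 30.0
[2.7880934  0.39887355 0.2408116 ]
clock: 16.5
tool_pos: [0.5706, -0.1286, 0.1777]
orientation: [-179.9, 0.1, -55.9]
force: [-0.5, 9.1, 1.1]
opening: 0.0157
gripper_force: 30.0
[3.28131038 0.1566345  0.30914719]
```

```bash
python3 -m creep '[{"grip":1,"delta_pos":[0,0,0],"rotation":[0,0,0.03]},{"grip":1,"delta_pos":[0,0,0],"rotation":[0,0,0.05]},{"grip":1,"delta_pos":[0,0,0],"rotation":[0,0,0.07]},{"grip":1,"delta_pos":[0,0,0],"rotation":[0,0,0.07]},{"grip":1,"delta_pos":[0,0,0],"rotation":[0,0,0.07]}]'
python3 -c "
from plant import ctrl;print(ctrl.get_obs()['moment'])"
```

```text
clock: 17.0
tool_pos: [0.5707, -0.1286, 0.1777]
orientation: [-179.9, 0.1, -62.0]
force: [0.0, 8.7, 1.4]
opening: 0.0158
gripper_force: 30.0
[3.24132378 0.09881134 0.20001176]
```

```bash
python3 -m creep '[{"grip":1,"delta_pos":[0,0,0],"rotation":[0,0,0.01]},{"grip":1,"delta_pos":[0,0,0],"rotation":[0,0,0.01]},{"grip":1,"delta_pos":[0,0,0],"rotation":[0,0,0.01]},{"grip":1,"delta_pos":[0,0,0],"rotation":[0,0,0.01]},{"grip":1,"delta_pos":[0,0,0],"rotation":[0,0,0.01]}]'
python3 -m creep '[{"grip":1,"delta_pos":[0,0,0],"rotation":[0,0,0]},{"grip":1,"delta_pos":[0,0,0],"rotation":[0,0,0]},{"grip":1,"delta_pos":[0,0,0],"rotation":[0,0,0]},{"grip":1,"delta_pos":[0,0,0],"rotation":[0,0,0]}]' | sed -n 3p
python3 - <<'E'
from plant import ctrl
import cv2
print(ctrl.get_obs()['moment'])
s=ctrl.snapshot("scene");cv2.imwrite("pics/s6.png",s["color"][:,:,::-1])
E
```

```text
clock: 17.5
tool_pos: [0.5707, -0.1285, 0.1777]
orientation: [-179.9, 0.1, -62.9]
force: [0.2, 8.8, 1.2]
opening: 0.0159
gripper_force: 30.1
orientation: [-179.9, 0.1, -62.9]
[3.27021618 0.0486169  0.51612584]
```

```bash
for i in 1 2; do python3 -m creep '[{"grip":0,"delta_pos":[0,0,0],"rotation":[0,0,0]},{"grip":0,"delta_pos":[0,0,0],"rotation":[0,0,0]},{"grip":0,"delta_pos":[0,0,0],"rotation":[0,0,0]},{"grip":0,"delta_pos":[0,0,0],"rotation":[0,0,0]},{"grip":0,"delta_pos":[0,0,0],"rotation":[0,0,0]}]'|sed -n 4,6p; done
python3 -m creep '[{"grip":0,"delta_pos":[0,0,-0.1],"rotation":[0,0,0]},{"grip":0,"delta_pos":[0,0,-0.4],"rotation":[0,0,0]},{"grip":0,"delta_pos":[0,0,-0.8],"rotation":[0,0,0]},{"grip":0,"delta_pos":[0,0,-1.0],"rotation":[0,0,0]},{"grip":0,"delta_pos":[0,0,-1.0],"rotation":[0,0,0]}]'
python3 -m creep '[{"grip":0,"delta_pos":[0,0,-0.4],"rotation":[0,0,0]},{"grip":0,"delta_pos":[0,0,-0.4],"rotation":[0,0,0]},{"grip":0,"delta_pos":[0,0,-0.4],"rotation":[0,0,0]},{"grip":0,"delta_pos":[0,0,-0.4],"rotation":[0,0,0]}]' | sed -n 2,4p
python3 - <<'E'
from plant import ctrl
import pickle,cv2,numpy as np
from h import *
s=ctrl.snapshot("scene");d=S["scene"]["color"].astype(int)
n=s["color"].astype(int)
# dark (wing/collar) mask around switch before/after, and bottles
for nm,(r0,r1,c0,c1) in dict(switch=(240,285,236,282),droA=(228,262,198,222),droB=(160,196,230,250),tube=(195,250,350,392),bottle=(310,405,190,280)).items():
    a,b=d[r0:r1,c0:c1],n[r0:r1,c0:c1];print(nm,np.abs(a-b).mean().round(1))
    if nm=="switch":
        for q in(a,b):
            m=(q.mean(2)<45).astype(np.uint8);y,x=np.nonzero(m);C=np.cov(x,y);w,v=np.linalg.eigh(C);print(len(x),x.mean()+c0,y.mean()+r0,np.degrees(np.arctan2(v[1,1],v[0,1])))
E
```

```text
force: [-2.3, 4.4, -0.7]
opening: 0.0506
gripper_force: 1.9
force: [0.3, 0.4, -0.3]
opening: 0.0859
gripper_force: 0.0
clock: 19.45
tool_pos: [0.5719, -0.1307, 0.2824]
orientation: [-179.6, -0.2, -62.9]
force: [-0.2, -0.1, -0.7]
opening: 0.0877
gripper_force: 0.0
tool_pos: [0.5697, -0.1302, 0.3169]
orientation: [180.0, 0.0, -62.9]
force: [-0.4, 0.1, -0.3]
switch 20.7
528 258.39772727272725 264.2140151515151 -164.22089234036744
490 258.43265306122447 264.2285714285714 -164.67093458910108
droA 41.8
droB 67.6
tube 16.0
bottle 19.0
```

Run:
```python
from plant import ctrl
import cv2,pickle
from h import *
for cam,bx in(("top",dict(A=(308,260,328,288),B=(228,265,248,292),tube=(228,114,260,160),bottle=(385,160,475,215))),("scene",dict(A=(200,230,222,262),B=(230,160,250,196),tube=(352,196,392,250),bottle=(195,312,275,405)))):
    n=ctrl.snapshot(cam)["color"]
    for k,(a,b,c,d) in bx.items():
        R=cv2.matchTemplate(n[b-12:d+12,a-12:c+12],S[cam]["color"][b:d,a:c],cv2.TM_CCOEFF_NORMED);_,m,_,l=cv2.minMaxLoc(R);print(cam,k,round(m,2),l[0]-12,l[1]-12)
# guard vs earlier scene view (just after release)
o=pickle.load(open("scene3.pkl","rb"))["color"];t=o[330:395,135:185]
R=cv2.matchTemplate(n[320:405,125:195],t,cv2.TM_CCOEFF_NORMED);print("guard end",cv2.minMaxLoc(R)[1::2])
```

```text
top A 0.99 0 0
top B 0.26 -12 3
top tube 0.49 12 -12
top bottle 0.58 0 2
scene A 0.44 0 0
scene B 0.4 -5 -12
scene tube 0.96 0 0
scene bottle 1.0 0 0
guard end (0.9986813068389893, (10, 10))
```

```bash
python3 -c "
from plant import ctrl;print(ctrl.close_job())"
```

```text
the job is handed in; nothing more can be done
None
```

The guard hangs on the roller's front rail, and the start switch was held at its stop for about a second, then sprang back home. Dropper_a, the tube and the big bottle are unmoved, but the arm hid dropper_b in the last check. The job is handed in, with no verdict returned.

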